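# Bond a flow cell in the ratchet bench clamp

### The job

Bond the clear flow cell that stands in the blue bench clamp. First, while the joint between its two halves is still open, press the white nozzle of the amber activator spray bottle all the way down and let it spring back up; then pump the clamp's red trigger towards its black grip until the jaw has pushed the two halves together and the red band on the jaw pad's sprung stem has gone out of sight, but never press the pad fully home, which would crack the cell. Do it with the trigger alone (do not touch the cell, jaw or rod), leave the glue bottle, flask and beaker where they stand, and finish still holding the trigger in with that pressure on the joint.

Things in the scene. Friction and masses are not known exactly. Their poses are not given: they have to be found in the camera images.
- clamp: Fixed bench clamp, worked like a caulking gun. Origin on the table under its 295 x 80 mm plate, z up; x along the plate, +x the way the jaw closes: blue head with upright black grip (x -85 to -58 mm, top z 156) and red trigger, toothed rod with jaw, bed with low rails, blue anvil (face at x 130, top z 62). Head top z 92. In front of the trigger the space above z 75 mm is free.
- trigger (a joint): Red trigger, rad: 0 at rest (leaning 0.225 to clamp +x), 0.45 pulled in to the grip. Pivot along y at clamp x -35, z 75 mm. Springs back (0.14 to 0.3 N m). A pawl 30 mm below the pivot pushes the rod's teeth (pitch 4 mm): a full pull moves the rod about 12 mm (the pawl may first have to find a tooth); going back it slips over the teeth and the rod stays. Pull at the face: under 15 N.
- trigger_face (a point): Point on the front (clamp +x) face of the red trigger, 60 mm above its pivot, where it is pulled towards the clamp's -x; the trigger is 22 mm wide, 9 mm thick and ends 24 mm above this point. It travels 28 mm (nearly level) in a full pull.
- rod (a joint): How far the toothed rod has been pumped forward, m (0 to 0.075; starts at 0 to 0.012). A friction brake of 4.5 N is all that keeps the rod from sliding back, so the full pressure lasts only while the trigger is held; let go, it slides back until the pad is pressed in 1 to 3 mm.
- pad (a joint): How far the sprung jaw pad is pressed back on its stem, m: 0 free, 0.012 fully home. Spring 1.5 N per mm. The red band on the stem, 5 mm long and next to the jaw's cup, is out of sight from 0.005 on.
- pad_face (a point): Centre of the flat black rubber face of the jaw pad (30 mm across), 34 mm above the table; it faces the clamp's +x.
- cell_front: Front half of the flow cell, the one the jaw pad pushes: loose clear acrylic block 20 mm thick (x), 46 mm wide (y), 44 mm high (z), blue disc on its inner face. Origin at the centre of its underside, on the bed 12 mm above the table; x runs along the clamp.
- cell_rear: Rear half of the flow cell, next to the anvil: loose clear acrylic block of the same size with two black hose barbs 11 mm high on top. Origin at the centre of its underside; x runs along the clamp. The joint is closed when the two origins are 20 mm apart.
- nozzle (a joint): How far the white nozzle of the spray bottle is pressed down, m: 0 up, 0.006 fully down. Spring: 1.8 N to start, 4.5 N fully down; it comes back by itself.
- nozzle_top (a point): Centre of the flat round top (21 mm across) of the white spray nozzle, 116 mm above the table when up. The amber bottle (48 mm wide) stands fixed in a grey holder 76 mm wide, beside the cell, its white collar ends 23 mm below this point.
- glue_bottle: Bystander: small brown dropper bottle, 34 mm wide, 102 mm high, loose; origin at the centre of its underside.
- flask: Bystander: conical glass flask, 52 mm wide, 87 mm high, loose; origin at the centre of its underside.
- beaker: Bystander: small glass beaker, 55 mm wide, 58 mm high, loose; origin at the centre of its underside.
Mind the look-alikes: they are no part of the job. What is shaped like the cell_rear but brown, pink or yellow is not meant.

How it is judged (in metres and radians):
On the way, in this order (a step that is already met when the one before it is completed fails the run):
1. the nozzle is pressed all the way down while the joint is still open (value of joint nozzle above 0.0045 m and horizontal distance between cell_front and cell_rear above 0.026 m), for 0.05 s.
2. the nozzle has sprung back up, the joint still open (value of joint nozzle below 0.001 m and horizontal distance between cell_front and cell_rear above 0.026 m), for 0.1 s.
3. the jaw pad bears on the front half and has closed the joint (horizontal distance between cell_front and cell_rear below 0.0215 m and value of joint pad above 0.002 m and contact force between pad and cell_front above 2 N), for 0.1 s.
At the end, for the whole second after the job is handed in: Program ends holding: the robot presses the trigger (over 1 N, 0.04 rad or more in), pad pressed in 4.5 to 11.5 mm and bearing on the front half, halves closed within 1.5 mm, square within 0.06 rad and pressed together with over 4 N, nozzle up (horizontal distance between cell_front and cell_rear below 0.0215 m and value of joint pad between 0.0045 and 0.0115 m and contact force between pad and cell_front above 4 N and contact force between cell_front and cell_rear above 4 N and angle between the x axis of cell_front and the x axis of clamp, either way round below 0.06 rad and value of joint trigger above 0.04 rad and contact force between any of the fingers, the arm and trigger above 1 N and value of joint nozzle below 0.001 m); the arm keeps its last pose, push and grip.
It fails at once if the pad is pressed fully home (over 11.7 mm): the cell cracks (value of joint pad above 0.0117 m).
It fails at once if the robot touches the cell (contact force between any of the fingers, the arm and cell_front above 0.5 N or contact force between any of the fingers, the arm and cell_rear above 0.5 N).
It fails at once if the robot pushes the rod or jaw directly (contact force between any of the fingers, the arm and rod above 0.5 N).
It fails at once if the glue bottle, flask or beaker is moved more than 30 mm (distance of any of glue_bottle, flask, beaker from where it was at the start of the episode above 0.03 m).
It also fails if it takes over 61 s, if anything falls off the work surface, if the arm or the gripper's body presses on something with over 40 N, if the wrist force passes 120 N, or if a joint passes its speed limit or range.

### The arm

A 7-joint arm with a two-finger parallel gripper is mounted at the origin on the work surface; the furniture and walls round the work are solid. World frame = base frame: x ahead of the robot, y to its left, z up, the work surface at z = 0. Lengths are in mm, angles in rad, forces in N, time in s.
With the tool pointing down it reaches from about 400 to 925 mm from the base axis. Payload 4.1 kg.
Tool frame: the origin (TCP) lies midway between the tips of the shut fingers; the grasp point (between the pads) lies 19 mm behind it; z points along the fingers, y is the direction in which the jaws open and shut (so a half turn about z gives the same grasp; the last joint's range is limited). The gripper opens to 85 mm and grips with 20 to 120 N. Pads are 22 mm wide; open, the fingers measure 114 mm over their backs; the gripper's body (76 mm by 85 mm) begins 54 mm behind the grasp point. The pads swing forward as they close: fully open they stand 13 mm farther back than shut.
Start: joints at [-1.337, 0.398, 0.045, 1.537, -0.019, 1.207, -0.051], TCP at [212.329, 614.378, 231.347] pointing down, gripper open.
Joint ranges: [-2.82, 2.82], [-0.49, 2.23], [-1.37, 1.46], [0, 2.46], [-1.36, 4.5], [0.23, 2], [-2.94, 2.94]. Speed limits (rad/s): [2.57, 2.57, 3.14, 3.14, 3.14, 3.14, 3.14].

### API

Orientations are given as a 3x3 rotation matrix whose columns are the frame's x, y, z axes.
In Python, from cell import r, vision gives the robot as it stands.
- The arm moves only by the tool move_arm, never from a script. Its argument "series" is a list of rows, each a list of 5 numbers: the shift along the tool's x, y, z in mm, then the turn about the tool's z in degrees, then the finger opening in mm, from 0 to 85.4. A call has 1 to 12 rows; each row is the pose to reach, as a shift and turn from the pose commanded when the call began, along the tool's axes at that moment; what a row does not reach only later rows make up. A row lasts 1/10 s, in which the tool goes at most 50 mm and 8.59 degrees, less where a joint would pass 70% of its speed; a pose out of reach is approached as far as the arm can. A call with a gripper value outside its range is refused whole. The fingers move at their own pace and stop on an object; "force" is the grip in N (left out, the last holds). Time passes only in rows, so rows that repeat a pose let the fingers close. It gives the time, the measured TCP pose, the force and the opening at its end, in the units of the state.
- r.read_state(): the state, without advancing time (a new reading comes with each control period).
- vision.read_camera(name): name is "scene" or "top" or "wrist"; returns the picture (480x640x3 uint8, red, green, blue); there is no depth.
- vision.calibration(name): a dict with "K" (3x3 intrinsics, pixels), "dist_coeffs" ([k1, k2, p1, p2, k3] as OpenCV has them; the pictures are not rectified), "R" (3x3) and "t" (3): a world point X has camera coordinates R X + t. Camera axes: x right, y down, z forward; pixel columns grow to the right and rows downward; lengths in mm; the calibration is good to about 2 mm. A picture is of the moment at which its call begins: read the wrist's pose just before it. calibration takes no time and is no camera call; for the wrist camera it gives the pose at the moment of the call.
- r.sign_off(): hands the job in, once; it reports no verdict.
The state is a dict: "time": time; "joint_pos": joint angles; "qd": joint speeds; "joint_efforts": joint torques, N m; "tcp_pos": TCP position; "eef_rot": TCP orientation; "force": force on the tool from outside, world axes, zero at the start; "torque": the same for the moment, N m; "finger_gap": finger opening in mm.
Only numpy, scipy, OpenCV 4.12 (cv2) and the standard library are available. Lean on these libraries where they do the work, as an engineer would, in place of code of your own. Each camera call takes 0.05 s, during which the arm holds its last target. There are 200 camera calls.

## Working session

There is one attempt and no reset: what is moved stays moved. The work goes in short steps, Python scripts to look and compute and a tool call to move; the robot and the scene stay as the last step left them, time stands still between calls to the robot, and variables do not carry over. Pictures are saved under pics/ and viewed, about 8 in all and at most 12, crops included, and the job is handed in when it is done.

Besides the shell and the picture viewer there is one more tool, called after "Call:" as name(argument=value, ...) on one line, values as JSON. move_arm: Moves the arm, as the interface text tells. Its arguments: {"type":"object","properties":{"series":{"type":"array","items":{"type":"array","items":{"type":"number"}}},"force":{"type":"number"}},"required":["series"]}

```bash
mkdir -p pics; ls; python3 - <<'E'
from cell import r, vision
import cv2,json
import numpy as np
for n in ["scene","top"]:
    im=vision.read_camera(n); cv2.imwrite(f"pics/{n}0.png",im[:,:,::-1])
    c=vision.calibration(n); print(n,{k:np.round(np.array(v),4).tolist() for k,v in c.items()})
s=r.read_state(); print(s)
E
```

```text
pics
scene {'K': [[495.0874, 0.0, 320.7993], [0.0, 495.0874, 256.8076], [0.0, 0.0, 1.0]], 'dist_coeffs': [-0.0632, 0.0, 0.0, 0.0, 0.0], 'R': [[0.543, -0.8397, 0.0095], [-0.5998, -0.3958, -0.6954], [0.5876, 0.3719, -0.7186]], 't': [-261.1552, 414.0856, 609.3788]}
top {'K': [[518.5683, 0.0, 320.1192], [0.0, 518.5683, 236.3657], [0.0, 0.0, 1.0]], 'dist_coeffs': [-0.1468, 0.0, 0.0, 0.0, 0.0], 'R': [[-0.0151, -0.9994, 0.031], [-0.9899, 0.0106, -0.1413], [0.1409, -0.0329, -0.9895]], 't': [22.1729, 539.046, 948.6991]}
{'time': 0.1, 'joint_pos': array([-1.33701732,  0.39908653,  0.04505757,  1.5377471 , -0.01868215,
        1.20689916, -0.05068812]), 'qd': array([-0.00044252, -0.00280588,  0.00055057, -0.00454847, -0.00044714,
       -0.00077016,  0.00094751]), 'joint_efforts': array([ 3.60515936e-03, -4.76261294e+01,  1.37042742e+00, -2.54949152e+01,
        1.19591440e-02,  5.05911114e-03,  5.91708911e-06]), 'tcp_pos': array([212.14541974, 613.8086888 , 230.39121331]), 'eef_rot': array([[-9.45174397e-01,  3.26565734e-01, -4.24184107e-04],
       [ 3.26565978e-01,  9.45172940e-01, -1.66580957e-03],
       [-1.43068986e-04, -1.71300466e-03, -9.99998523e-01]]), 'force': array([-0.39056844, -0.21271692, -0.65466624]), 'torque': array([-0.01040499, -0.01136189,  0.03672357]), 'finger_gap': 85.25402521943268}
```

View pics/scene0.png

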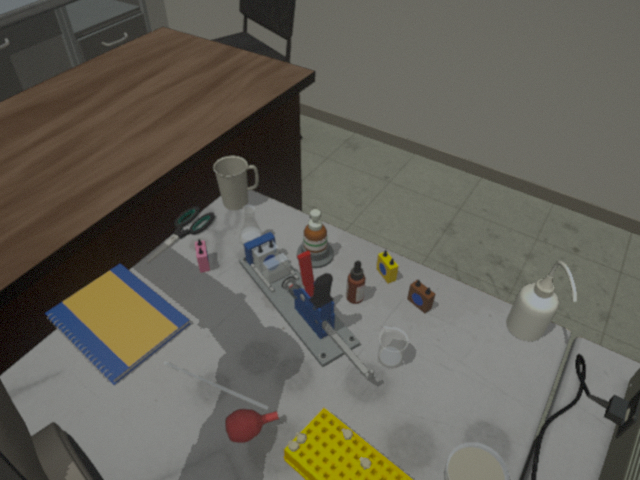

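View pics/top0.png

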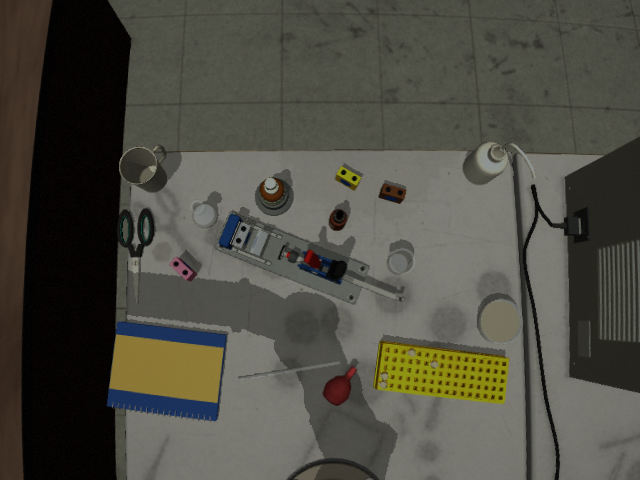

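The scene picture shows the clamp running from its anvil at about (260,243) to the grip at (322,290), and the spray nozzle at (315,213). In the top view the anvil is near (230,232), the red trigger at (313,258), the grip at (338,268) and the nozzle at (270,184). I'll enlarge both views.

```bash
python3 - <<'E'
import cv2
t=cv2.imread("pics/top0.png")[160:310,190:420]; cv2.imwrite("pics/topc.png",cv2.convertScaleAbs(cv2.resize(t,None,fx=3.4,fy=3.4,interpolation=cv2.INTER_CUBIC),alpha=1.5))
t=cv2.imread("pics/scene0.png")[195:395,230:440]; cv2.imwrite("pics/scenec.png",cv2.convertScaleAbs(cv2.resize(t,None,fx=3,fy=3,interpolation=cv2.INTER_CUBIC),alpha=1.5))
E
```

```text
(no output)
```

View pics/topc.png

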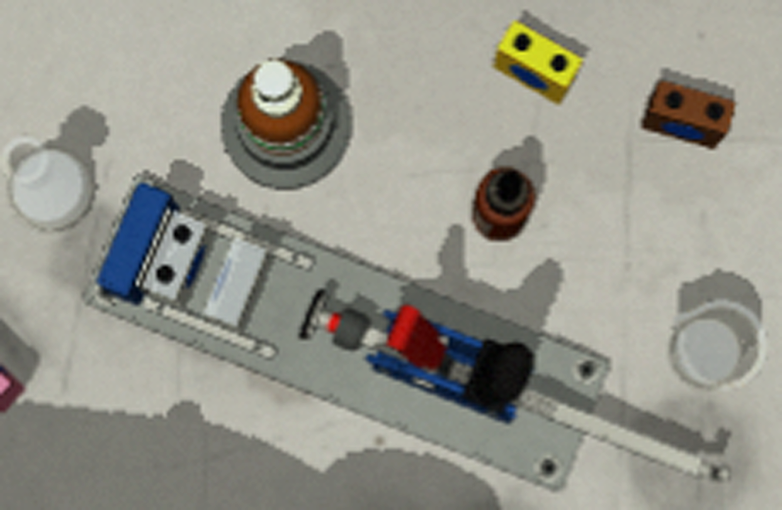

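View pics/scenec.png

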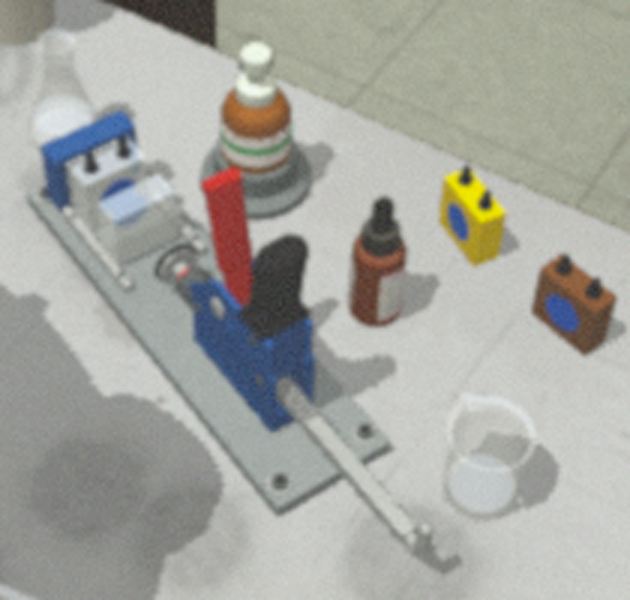

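The crops show the nozzle top at top px (270.6,183.5) and scene px (315.3,212.3). The trigger's tip is at top px (310,256.5) and scene px (304,255). The plate corners and the gap between the cell halves are also clear.

```bash
cat > h.py <<'E'
import numpy as np, cv2
from cell import r, vision
def ray(n,p,c=None):
    c=c or vision.calibration(n); R=np.array(c["R"]);t=np.array(c["t"])
    u=cv2.undistortPoints(np.array([[p]],float),np.array(c["K"]),np.array(c["dist_coeffs"]))[0,0]
    d=R.T@np.array([u[0],u[1],1]); return -R.T@t,d/np.linalg.norm(d)
def onz(n,p,z,c=None):
    o,d=ray(n,p,c); return o+d*(z-o[2])/d[2]
def tri(a,b):
    A=sum(np.eye(3)-np.outer(d,d) for o,d in (a,b)); B=sum((np.eye(3)-np.outer(d,d))@o for o,d in (a,b))
    return np.linalg.solve(A,B)
E
python3 - <<'E'
from h import *
np.set_printoptions(precision=1,suppress=True)
T=lambda x,y:(190+x/3.4-.5+.5/3.4,160+y/3.4-.5+.5/3.4)
S=lambda x,y:(230+x/3-.33,195+y/3-.33)
print("noz",tri(ray("top",T(274,78)),ray("scene",S(256,50))),onz("top",T(274,78),116),onz("scene",S(256,48),116))
print("trig",tri(ray("top",T(405,328)),ray("scene",S(222,179))),onz("top",T(405,328),157),onz("scene",S(222,179),157))
C=[T(148,172),T(85,298),T(558,488),T(608,358)]
P=[onz("top",c,6) for c in C]; print(P)
ctr=sum(P)/4; ax=(P[0]+P[1]-P[2]-P[3])/2; print("ctr",ctr,np.linalg.norm(ax),np.linalg.norm(P[0]-P[1]),np.linalg.norm(P[2]-P[3]),"yaw",np.degrees(np.arctan2(ax[1],ax[0])))
print("grip top",onz("top",T(510,360),156))
for n,p,z in [("glue",(510,187),102),("beaker",(715,335),58),("flask",(45,180),30)]: print(n,onz("top",T(*p),z))
print("holder",onz("top",T(287,125),20))
E
```

```text
noz [623.9 105.5 120.2] [625.6 105.  116. ] [628.8 110.  116. ]
trig [488.9  39.  157.4] [489.4  38.5 157. ] [488.7  39.7 157. ]
[array([597.9, 185.4,   6. ]), array([524.4, 221.1,   6. ]), array([412.3, -49.2,   6. ]), array([486.3, -79.8,   6. ])]
ctr [505.2  69.4   6. ] 290.1271926485901 81.69031627501944 80.08134424253876 yaw 67.32078299639086
grip top [473.2 -12.6 156. ]
glue [569.1 -18.3 102. ]
beaker [ 493.7 -132.7   58. ]
flask [589.3 240.9  30. ]
holder [621.8 103.6  20. ]
```

Call:
move_arm(series=[[-40, -25, 0, 0.5, 0], [-80, -50, 0, 1, 0], [-130, -80, 0, 1.5, 0], [-175, -108, 0, 2, 0], [-220, -136, 0, 2.5, 0], [-265, -164, 0, 3, 0], [-310, -192, 0, 3.6, 0], [-355, -220, 0, 3.6, 0], [-400, -248, 0, 3.6, 0], [-445, -276, 0, 3.6, 0], [-485, -300, 0, 3.6, 0], [-500, -310, 0, 3.6, 0]], force=40)

```text
time: 1.3
tcp_pos: [584.7, 155.5, 231.0]
eef_rot: [[-0.922, 0.386, -0.0], [0.386, 0.922, -0.001], [-0.0, -0.001, -1.0]]
force: [0.1, 0.7, 0.7]
finger_gap: -0.0
```

```bash
python3 - <<'E'
from h import *
c=vision.calibration("wrist"); s=r.read_state()
cv2.imwrite("pics/w1.png",cv2.convertScaleAbs(vision.read_camera("wrist")[:,:,::-1],alpha=1.4))
R=np.array(c["R"]);t=np.array(c["t"]); e=np.array(s["eef_rot"])
print(np.round(c["K"],1),np.round(e.T@(-R.T@t-s["tcp_pos"]),1),np.round(R@e,3), s["joint_pos"].round(2),s["tcp_pos"])
np.savez("w1.npz",R=R,t=t,K=c["K"],d=c["dist_coeffs"])
E
```

```text
[[339.3   0.  311.9]
 [  0.  339.3 240. ]
 [  0.    0.    1. ]] [  64.4    0.2 -142.1] [[-0.001  1.    -0.001]
 [-0.966 -0.001 -0.258]
 [-0.258  0.001  0.966]] [-0.6   0.33  0.34  1.66 -0.12  1.17  0.95] [584.7264421  155.476654   231.03789816]
```

View pics/w1.png

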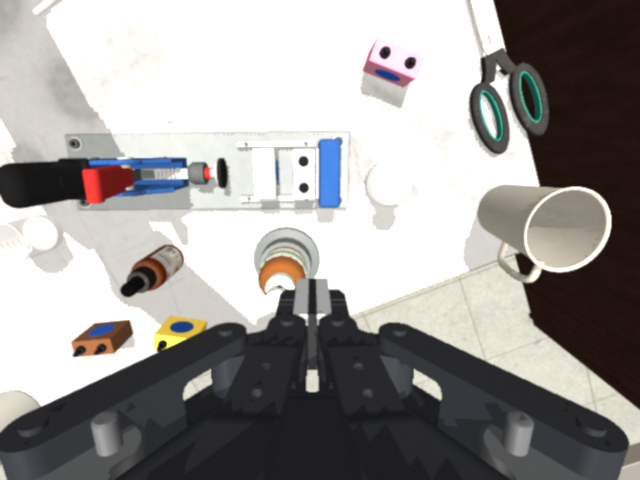

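The wrist view shows the clamp level in the picture with image right along clamp +x. The trigger tip is near (95,185) and the pad face near (222,173). The nozzle, near (278,288), is half hidden by the shut fingertips.

```bash
python3 - <<'E'
from h import *
np.set_printoptions(precision=1,suppress=True)
d=np.load("w1.npz"); c=dict(K=d["K"],dist_coeffs=d["d"],R=d["R"],t=d["t"])
im=cv2.imread("pics/w1.png"); hsv=cv2.cvtColor(im,cv2.COLOR_BGR2HSV)
e=r.read_state(); E=np.array(e["eef_rot"]); p0=np.array(e["tcp_pos"])
def show(n,w): print(n,w,"tool shift",E.T@(w-p0))
show("noz w",onz("wrist",(278,290),116,c))
show("noz top",np.array([625,105,116.]))
m=((hsv[...,0]<6)|(hsv[...,0]>174))&(hsv[...,1]>190)&(hsv[...,2]>90)
n,l,st,ce=cv2.connectedComponentsWithStats(m.astype(np.uint8))
for i in range(1,n):
    if st[i,4]>20: print(st[i],ce[i])
for q in [(82,168),(82,202),(103,170),(103,200)]: show(q,onz("wrist",q,157,c))
for q in [(66,134),(79,210),(349,132),(349,209)]: show(q,onz("wrist",q,6,c))
show("anvilface",onz("wrist",(319,170),62,c)); show("pad",onz("wrist",(226,173),34,c))
show("cf",onz("wrist",(276,172),56,c));show("cr",onz("wrist",(277,172),56,c))
cv2.imwrite("pics/w1c.png",np.hstack([cv2.resize(im[120:230,60:180],None,fx=3.3,fy=3.3),cv2.resize(im[230:340,220:340],None,fx=3.3,fy=3.3)]))
E
```

```text
noz w [617.1 112.2 116. ] tool shift [-38.1 -19.9 115.7]
noz top [625. 105. 116.] tool shift [-48.3 -23.4 115.8]
[  82  167   51   35 1260] [104.9 181.8]
(82, 168) [479.4  43.1 157. ] tool shift [  60.6 -138.1   74.5]
(82, 202) [497.8  31.3 157. ] tool shift [  39.1 -141.6   74.7]
(103, 170) [485.7  54.8 157. ] tool shift [  59.4 -124.8   74.5]
(103, 200) [502.   44.7 157. ] tool shift [  40.5 -127.6   74.6]
(66, 134) [410.7 -49.7   6. ] tool shift [  88.1 -249.8  225.8]
(79, 210) [484.7 -81.    6. ] tool shift [   7.7 -249.1  226.4]
(349, 132) [524.2 222.9   6. ] tool shift [ 91.8  45.5 224.4]
(349, 209) [599.3 193.8   6. ] tool shift [ 11.3  48.5 225. ]
anvilface [544.4 179.7  62. ] tool shift [ 55.7  13.6 168.9]
pad [513.3  94.1  34. ] tool shift [ 50.6 -77.2 197.3]
cf [531.2 142.6  56. ] tool shift [ 53.2 -25.7 175.1]
cr [531.5 143.4  56. ] tool shift [ 53.2 -24.8 175.1]
```

View pics/w1c.png

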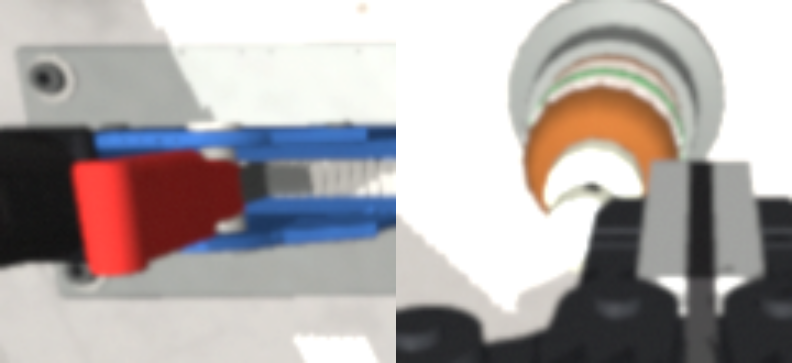

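Call:
move_arm(series=[[-24, -12, 0, 0, 0], [-48, -23.4, 0, 0, 0], [-48, -23.4, 40, 0, 0], [-48, -23.4, 80, 0, 0], [-48, -23.4, 105, 0, 0], [-48, -23.4, 113, 0, 0], [-48, -23.4, 117, 0, 0], [-48, -23.4, 119, 0, 0], [-48, -23.4, 119, 0, 0]])

```text
time: 2.25
tcp_pos: [619.6, 118.2, 113.8]
eef_rot: [[-0.923, 0.385, 0.002], [0.385, 0.923, 0.001], [-0.001, 0.001, -1.0]]
force: [-2.3, 0.2, 2.9]
finger_gap: 0.3
```

Call:
move_arm(series=[[0, 0, -15, 0, 0], [0, 0, -20, 0, 0], [-5, -5, -20, 0, 0], [-10, -10, -20, 0, 0], [-10, -10, -20, 0, 0], [-10, -10, -20, 0, 0]])

```text
time: 2.85
tcp_pos: [624.2, 104.2, 131.9]
eef_rot: [[-0.922, 0.386, -0.001], [0.386, 0.922, -0.0], [0.001, -0.0, -1.0]]
force: [0.3, 0.3, -0.6]
finger_gap: 0.1
```

```bash
python3 - <<'E'
from h import *
for i in range(2):
    s=r.read_state(); print(s["time"],s["tcp_pos"],s["force"],s["qd"].round(3)); im=vision.read_camera("scene")
cv2.imwrite("pics/s2.png",cv2.convertScaleAbs(cv2.resize(im[170:300,230:400],None,fx=4,fy=4,interpolation=cv2.INTER_CUBIC)[:,:,::-1],alpha=1.5))
E
```

```text
2.85 [624.16941474 104.18622573 131.87591178] [ 0.30060619  0.30957618 -0.63655299] [-0.009 -0.001 -0.011  0.003 -0.003  0.001 -0.001]
2.9 [624.06481239 104.72272866 131.83335117] [-0.52406263  0.20179229 -0.79241599] [-0.007 -0.001 -0.006 -0.001 -0.001 -0.001  0.001]
```

View pics/s2.png

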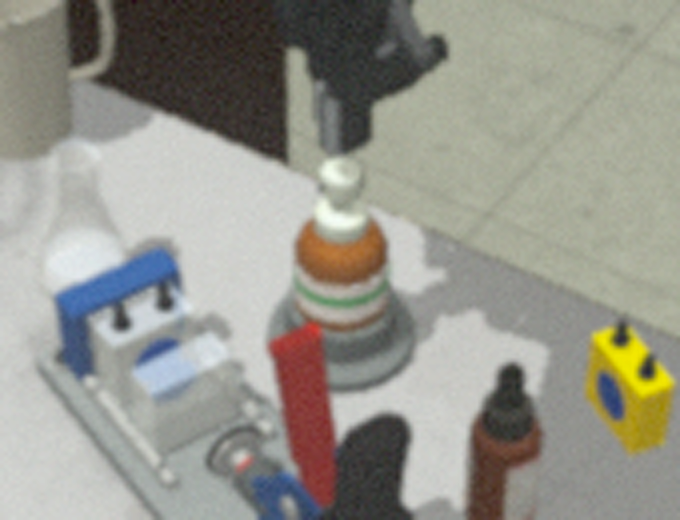

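The nozzle is still up, and the shut fingertips are directly above it at about (342,150) in the crop.

Call:
move_arm(series=[[0, 0, 10, 0, 0], [0, 0, 16, 0, 0], [0, 0, 20, 0, 0], [0, 0, 23, 0, 0], [0, 0, 24, 0, 0], [0, 0, 24, 0, 0], [0, 0, 24, 0, 0]])

```text
time: 3.65
tcp_pos: [623.9, 105.2, 110.0]
eef_rot: [[-0.923, 0.385, -0.001], [0.385, 0.923, 0.001], [0.001, 0.001, -1.0]]
force: [-4.5, -0.8, 11.1]
finger_gap: -0.4
```

Call:
move_arm(series=[[0, 0, 5, 0, 0], [0, 0, -25, 0, 0], [0, 0, -55, 0, 0], [25, -21, -55, 0, 0], [50, -42, -55, 0, 0], [75, -63, -55, 0, 0], [95, -80, -55, 0, 0], [99, -83, -55, 0, 0], [99, -83, -35, 0, 0], [99, -83, -8, 0, 0], [99, -83, -8, 0, 0], [99, -83, -8, 0, 0]])

```text
time: 4.85
tcp_pos: [501.4, 66.6, 116.3]
eef_rot: [[-0.923, 0.385, -0.0], [0.385, 0.923, -0.0], [0.0, -0.001, -1.0]]
force: [0.8, -0.0, 0.5]
finger_gap: -0.1
```

```bash
python3 - <<'E'
from h import *
s=r.read_state(); print(s["time"],s["tcp_pos"],s["force"])
im=vision.read_camera("wrist")
cv2.imwrite("pics/w3.png",cv2.convertScaleAbs(im[:,:,::-1],alpha=1.4))
E
```

```text
4.85 [501.41060883  66.59152486 116.31759939] [ 0.80121245 -0.00769806  0.51157476]
```

View pics/w3.png

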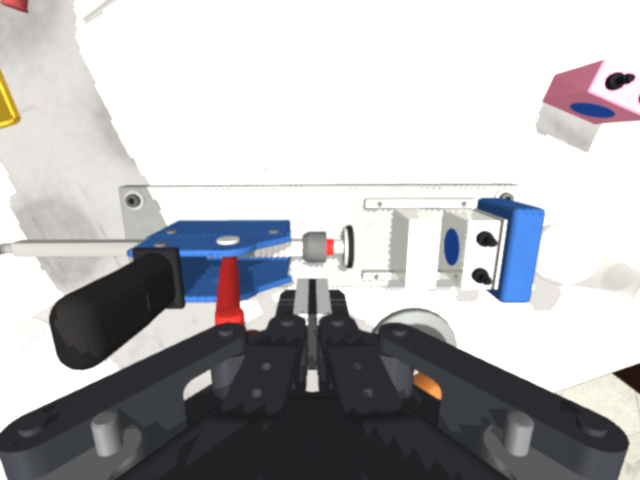

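The wrist view shows the jaw cup at (315,247), the red band at (330,247) and the pad at (348,247), all in clear view. The fingers are in front of the trigger at (230,290), but 24 mm too low, so I'll raise them and then feel for the trigger.

Call:
move_arm(series=[[0, 0, -12, 0, 0], [0, 0, -24, 0, 0], [0, -6, -24, 0, 0], [0, -10, -24, 0, 0], [0, -14, -24, 0, 0], [0, -18, -24, 0, 0], [0, -20, -24, 0, 0], [0, -20, -24, 0, 0]])

```text
time: 5.7
tcp_pos: [494.1, 48.7, 140.8]
eef_rot: [[-0.923, 0.385, 0.002], [0.385, 0.923, 0.001], [-0.001, 0.002, -1.0]]
force: [2.1, 3.1, 3.7]
finger_gap: 0.3
```

Call:
move_arm(series=[[0, -4, 0, 0, 0], [0, -8, 0, 0, 0], [0, -12, 0, 0, 0], [0, -16, 0, 0, 0], [0, -20, 0, 0, 0], [0, -23, 0, 0, 0], [0, -23, 0, 0, 0]])

```text
time: 6.4
tcp_pos: [484.2, 25.9, 139.8]
eef_rot: [[-0.922, 0.386, 0.0], [0.386, 0.922, -0.001], [-0.0, -0.0, -1.0]]
force: [3.3, 4.3, -0.9]
finger_gap: 0.3
```

```bash
cat > look.py <<'E'
from h import *
import sys
s=r.read_state(); E=np.array(s["eef_rot"]); print(round(s["time"],2),s["tcp_pos"].round(1),"tool F",(E.T@s["force"]).round(2))
im=vision.read_camera("wrist"); bgr=cv2.convertScaleAbs(im[:,:,::-1],alpha=1.4)
cv2.imwrite("pics/%s.png"%sys.argv[1],bgr)
h=cv2.cvtColor(bgr,cv2.COLOR_BGR2HSV)
m=((h[...,0]<6)|(h[...,0]>174))&(h[...,1]>150)&(h[...,2]>90); m[:180]=0;m[262:]=0
n,l,st,ce=cv2.connectedComponentsWithStats(m.astype(np.uint8))
print("red",[st[i].tolist() for i in range(1,n) if st[i,4]>8])
b=(h[...,0]>105)&(h[...,0]<128)&(h[...,1]>150)&(h[...,2]>50); b[:150]=0;b[330:]=0
n,l,st,ce=cv2.connectedComponentsWithStats(b.astype(np.uint8))
print("blue",[st[i].tolist() for i in range(1,n) if st[i,4]>60])
g=bgr[200:270].max(2); k=(g<70).astype(np.uint8)
n,l,st,ce=cv2.connectedComponentsWithStats(k)
print("dark",[[*(st[i,:2]+[0,200]).tolist(),*st[i,2:].tolist()] for i in range(1,n) if st[i,4]>60])
E
python3 look.py w4
```

```text
6.4 [484.2  25.9 139.8] tool F [-1.41  5.23  0.93]
red [[402, 232, 4, 13, 52], [283, 246, 31, 16, 355]]
blue [[520, 195, 66, 92, 2956], [224, 216, 134, 53, 2693], [491, 223, 14, 31, 357], [308, 249, 48, 31, 903]]
dark [[419, 220, 8, 37, 102], [525, 224, 19, 12, 164], [208, 237, 64, 33, 1484], [519, 258, 19, 12, 150]]
```

View pics/w4.png

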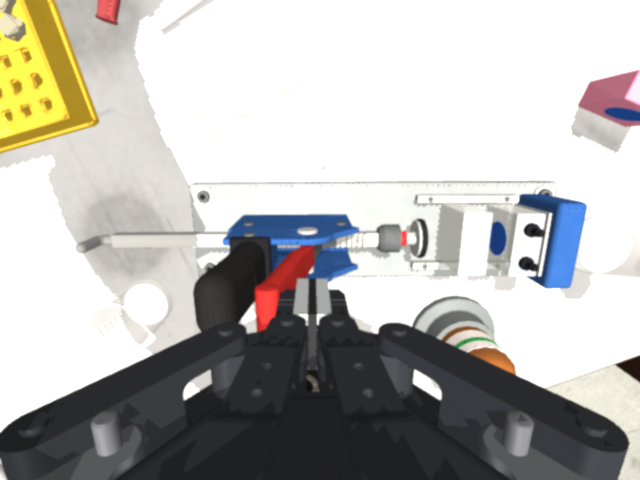

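The trigger is being drawn in ahead of the fingers, and the jaw is advancing: pad at (425,240), red band at (403,238).

Call:
move_arm(series=[[0, -3, 0, 0, 0], [0, -5, 0, 0, 0], [0, -7, 0, 0, 0], [0, -7, 0, 0, 0]])

```text
time: 6.85
tcp_pos: [483.4, 24.0, 139.8]
eef_rot: [[-0.923, 0.384, 0.004], [0.384, 0.923, 0.005], [-0.002, 0.006, -1.0]]
force: [9.0, 11.5, -6.7]
finger_gap: -0.2
```

```bash
cat >> look.py <<'E'
c=vision.calibration("wrist"); A=np.array([.386,.9225,0]); N=np.array([-.9225,.386,0])
def cx(p,z): w=onz("wrist",p,z,c); return round(float(w@A),1)
for i in range(1,n):
    x,y,w,hh,a=st[i]
    if w<14 and hh>25: print("pad face",cx((x+w-1,y+200+hh/2),34))
y=238
print("lin cols", end=" ")
E
python3 look.py w5; python3 - <<'E'
from h import *
A=np.array([.386,.9225,0]);d=np.load("w1.npz"); c=dict(K=d["K"],dist_coeffs=d["d"],R=d["R"],t=d["t"])
for n,p,z in [("anvil",(319,170),62),("pad",(226,173),34),("cf near top",(252,172),56),("cf far top",(276,172),56),("cr near top",(292,172),56),("cr far",(316,172),56)]: print(n,round(float(onz("wrist",p,z,c)@A),1))
E
```

```text
6.85 [483.4  24.  139.8] tool F [-3.88 14.07  6.83]
red [[404, 232, 4, 13, 43], [285, 246, 32, 16, 368]]
blue [[521, 195, 65, 92, 2925], [227, 216, 133, 52, 2657], [492, 223, 15, 31, 356], [310, 248, 49, 33, 888]]
dark [[422, 220, 7, 36, 96], [526, 224, 19, 12, 163], [215, 237, 60, 33, 1467], [521, 258, 18, 12, 152]]
pad face 297.9
lin cols anvil 375.9
pad 285.0
cf near top 314.5
cf far top 336.5
cr near top 351.2
cr far 373.3
```

The trigger reached its stop at 14 N, with the TCP at 208.7 on the clamp axis. The pad advanced about 13 mm, leaving about 16 mm to the front half plus a joint gap of about 15 mm. I'll do a second full pump.

Call:
move_arm(series=[[0, 12, 0, 0, 0], [0, 25, 0, 0, 0], [0, 38, 0, 0, 0], [0, 38, 0, 0, 0], [0, 38, 0, 0, 0], [0, 30, 0, 0, 0], [0, 24, 0, 0, 0], [0, 18, 0, 0, 0], [0, 12, 0, 0, 0], [0, 7, 0, 0, 0], [0, 4, 0, 0, 0], [0, 4, 0, 0, 0]])

```text
time: 8.1
tcp_pos: [484.0, 24.4, 140.3]
eef_rot: [[-0.923, 0.386, 0.002], [0.386, 0.923, 0.001], [-0.002, 0.002, -1.0]]
force: [4.4, 4.8, -1.3]
finger_gap: -0.2
```

```bash
python3 look.py w6
```

```text
8.1 [484.   24.4 140.3] tool F [-2.21  6.08  1.33]
red [[420, 231, 5, 13, 44], [284, 246, 32, 16, 385]]
blue [[521, 194, 66, 92, 2936], [226, 215, 134, 51, 2613], [492, 222, 15, 31, 361], [310, 248, 48, 32, 904]]
dark [[437, 219, 9, 37, 117], [526, 224, 20, 11, 161], [210, 236, 65, 34, 1534], [521, 257, 18, 13, 152]]
pad face 310.9
lin cols
```

Call:
move_arm(series=[[0, 12, 0, 0, 0], [0, 24, 0, 0, 0], [0, 34, 0, 0, 0], [0, 34, 0, 0, 0], [0, 34, 0, 0, 0], [0, 26, 0, 0, 0], [0, 20, 0, 0, 0], [0, 14, 0, 0, 0], [0, 8, 0, 0, 0], [0, 3, 0, 0, 0], [0, 0, 0, 0, 0], [0, 0, 0, 0, 0]])

```text
time: 9.35
tcp_pos: [484.0, 24.3, 140.3]
eef_rot: [[-0.923, 0.386, 0.002], [0.386, 0.923, 0.001], [-0.002, 0.002, -1.0]]
force: [4.5, 5.8, 0.0]
finger_gap: 0.0
```

```bash
python3 look.py w7
```

```text
9.35 [484.   24.3 140.3] tool F [-1.92  7.09 -0.01]
red [[437, 231, 3, 13, 38], [284, 245, 32, 17, 390]]
blue [[522, 194, 65, 92, 2933], [226, 215, 134, 51, 2656], [496, 223, 11, 30, 208], [310, 248, 48, 32, 906]]
dark [[453, 219, 9, 37, 126], [526, 223, 20, 12, 165], [210, 236, 65, 34, 1544], [521, 257, 18, 12, 153]]
pad face 323.1
lin cols
```

View pics/w7.png

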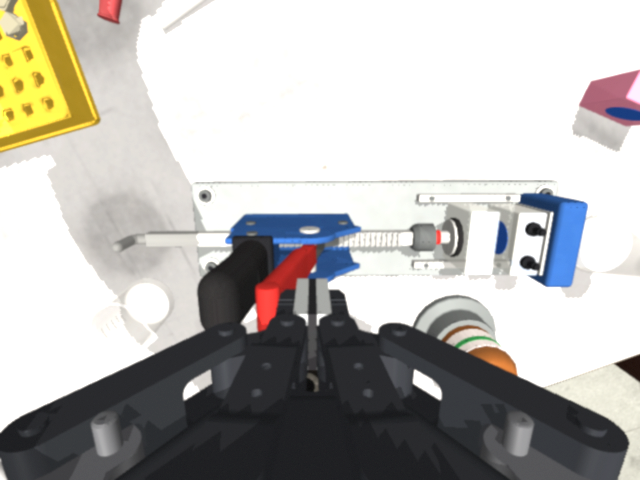

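The pad at (455,238) now bears on the front half, and the joint is still part open with the blue disc showing at (500,237). Even in the worst case the next full pull compresses the pad by about 6 mm, so it is safe.

Call:
move_arm(series=[[0, 12, 0, 0, 0], [0, 24, 0, 0, 0], [0, 34, 0, 0, 0], [0, 34, 0, 0, 0], [0, 34, 0, 0, 0], [0, 26, 0, 0, 0], [0, 20, 0, 0, 0], [0, 15, 0, 0, 0], [0, 11, 0, 0, 0], [0, 8, 0, 0, 0], [0, 8, 0, 0, 0]])

```text
time: 10.5
tcp_pos: [486.7, 30.8, 140.6]
eef_rot: [[-0.922, 0.386, 0.001], [0.386, 0.922, -0.0], [-0.001, 0.0, -1.0]]
force: [1.2, 3.5, 4.0]
finger_gap: -0.2
```

```bash
python3 look.py w8
```

```text
10.5 [486.7  30.8 140.6] tool F [ 0.27  3.73 -3.99]
red [[441, 231, 3, 13, 37], [278, 245, 27, 17, 344]]
blue [[513, 194, 64, 92, 2896], [215, 215, 134, 60, 2753], [301, 248, 47, 31, 949]]
dark [[457, 219, 9, 37, 123], [516, 223, 20, 12, 162], [198, 236, 65, 34, 1576], [511, 257, 19, 12, 151]]
pad face 333.1
lin cols
```

Call:
move_arm(series=[[0, -3, 0, 0, 0], [0, -5, 0, 0, 0], [0, -8, 0, 0, 0], [0, -8, 0, 0, 0]])

```text
time: 10.95
tcp_pos: [483.8, 24.5, 139.8]
eef_rot: [[-0.923, 0.385, 0.002], [0.385, 0.923, 0.001], [-0.001, 0.001, -1.0]]
force: [5.1, 4.1, -1.6]
finger_gap: -0.2
```

```bash
python3 look.py w9
```

```text
10.95 [483.8  24.5 139.8] tool F [-3.08  5.72  1.62]
red [[453, 231, 4, 13, 35], [284, 246, 32, 16, 380]]
blue [[522, 195, 65, 92, 2955], [226, 215, 134, 52, 2634], [310, 248, 48, 33, 896]]
dark [[469, 219, 10, 37, 121], [527, 224, 19, 12, 166], [209, 236, 66, 34, 1498], [521, 257, 19, 13, 156]]
pad face 335.9
lin cols
```

```bash
python3 - <<'E'
import cv2,numpy as np
f=lambda n:cv2.resize(cv2.imread(f"pics/{n}.png")[185:290,400:590],None,fx=4,fy=2.8,interpolation=cv2.INTER_CUBIC)
cv2.imwrite("pics/cmp.png",np.vstack([f("w7"),f("w9")]))
E
```

```text
(no output)
```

View pics/cmp.png

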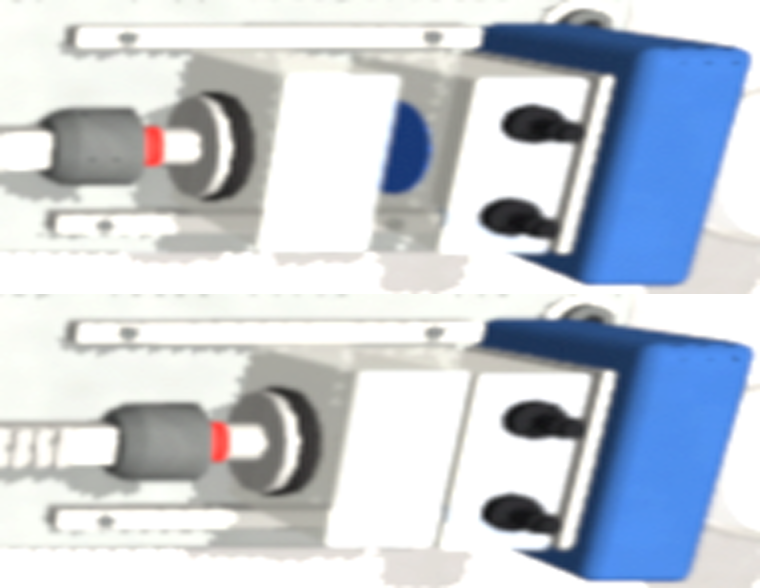

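The top strip shows the joint before the last pump and the lower strip shows it now. The halves are now all but touching at about (472,440), the red band still shows at (218,440), and the pad is not yet compressed. I'll make the last pull in small steps.

Call:
move_arm(series=[[0, 12, 0, 0, 0], [0, 24, 0, 0, 0], [0, 34, 0, 0, 0], [0, 34, 0, 0, 0], [0, 34, 0, 0, 0], [0, 26, 0, 0, 0], [0, 21, 0, 0, 0], [0, 17, 0, 0, 0], [0, 15, 0, 0, 0], [0, 14, 0, 0, 0], [0, 14, 0, 0, 0], [0, 14, 0, 0, 0]])

```text
time: 12.2
tcp_pos: [489.9, 38.7, 141.6]
eef_rot: [[-0.923, 0.385, 0.003], [0.385, 0.923, 0.003], [-0.002, 0.004, -1.0]]
force: [1.0, 6.4, 4.8]
finger_gap: -0.2
```

```bash
python3 look.py w10
```

```text
12.2 [489.9  38.7 141.6] tool F [ 1.57  6.29 -4.78]
red [[270, 245, 22, 17, 293]]
blue [[501, 194, 61, 91, 2828], [201, 215, 135, 68, 3047], [289, 247, 46, 36, 1007]]
dark [[450, 218, 10, 37, 125], [505, 223, 17, 12, 145], [179, 236, 70, 34, 1634], [500, 257, 17, 12, 142]]
pad face 338.0
lin cols
```

Call:
move_arm(series=[[0, -1, 0, 0, 0], [0, -2, 0, 0, 0], [0, -3, 0, 0, 0], [0, -3, 0, 0, 0], [0, -3, 0, 0, 0]])

```text
time: 12.75
tcp_pos: [488.9, 36.2, 141.7]
eef_rot: [[-0.923, 0.385, 0.004], [0.385, 0.923, 0.004], [-0.002, 0.005, -1.0]]
force: [0.5, 6.4, 5.6]
finger_gap: -0.1
```

```bash
python3 look.py w11
```

```text
12.75 [488.9  36.2 141.7] tool F [ 1.99  6.16 -5.61]
red [[272, 245, 24, 17, 312]]
blue [[504, 194, 61, 91, 2833], [205, 215, 135, 68, 2961], [292, 247, 47, 36, 982]]
dark [[454, 218, 10, 37, 121], [509, 223, 17, 12, 146], [185, 236, 68, 34, 1614], [504, 256, 17, 13, 145]]
pad face 338.6
lin cols
```

```bash
python3 - <<'E'
import cv2,numpy as np
for n,a in [("w9",430),("w10",405),("w11",408)]:
    im=cv2.imread(f"pics/{n}.png"); print(n,a,[tuple(int(v) for v in im[234:242,c].mean(0)[[2,1]]) for c in range(a,a+52,1)])
f=lambda n,x:cv2.resize(cv2.imread(f"pics/{n}.png")[195:285,x:x+150],None,fx=5,fy=2.1,interpolation=cv2.INTER_CUBIC)
cv2.imwrite("pics/cmp2.png",np.vstack([f("w9",410),f("w10",391),f("w11",395)]))
E
```

```text
w9 430 [(100, 101), (113, 115), (129, 132), (133, 135), (135, 137), (136, 139), (140, 143), (148, 151), (152, 155), (154, 157), (155, 157), (155, 157), (155, 157), (156, 157), (156, 158), (157, 158), (155, 157), (153, 155), (152, 154), (151, 153), (152, 154), (154, 154), (186, 147), (255, 116), (255, 87), (255, 82), (255, 110), (255, 191), (255, 255), (255, 255), (255, 255), (255, 255), (255, 255), (255, 255), (254, 254), (241, 240), (186, 184), (129, 127), (112, 111), (113, 111), (129, 128), (195, 192), (255, 255), (255, 255), (209, 206), (110, 107), (61, 58), (60, 58), (62, 60), (82, 80), (125, 124), (160, 158)]
w10 405 [(255, 255), (255, 255), (255, 255), (255, 255), (255, 255), (255, 255), (255, 255), (255, 255), (255, 255), (251, 250), (187, 184), (108, 108), (108, 110), (127, 129), (133, 136), (136, 138), (138, 140), (141, 144), (149, 151), (153, 155), (155, 158), (156, 158), (156, 158), (156, 158), (157, 159), (158, 159), (158, 160), (157, 159), (155, 157), (153, 155), (153, 155), (153, 154), (155, 157), (183, 183), (245, 244), (254, 253), (254, 254), (255, 254), (255, 254), (254, 254), (253, 253), (250, 249), (213, 209), (141, 139), (115, 113), (114, 113), (136, 134), (212, 209), (255, 255), (254, 254), (165, 163), (72, 70)]
w11 408 [(255, 255), (255, 255), (255, 255), (255, 255), (255, 255), (255, 255), (255, 255), (255, 255), (255, 255), (255, 255), (255, 255), (249, 248), (164, 162), (107, 108), (119, 120), (131, 133), (135, 137), (136, 138), (138, 140), (144, 146), (149, 152), (152, 155), (154, 157), (155, 157), (155, 157), (156, 157), (156, 158), (158, 159), (157, 159), (155, 158), (154, 156), (153, 155), (152, 154), (153, 155), (156, 158), (195, 195), (252, 251), (254, 253), (254, 253), (254, 253), (253, 253), (251, 251), (237, 235), (164, 161), (117, 115), (113, 112), (119, 118), (172, 170), (254, 253), (255, 255), (218, 215), (112, 109)]
```

View pics/cmp2.png

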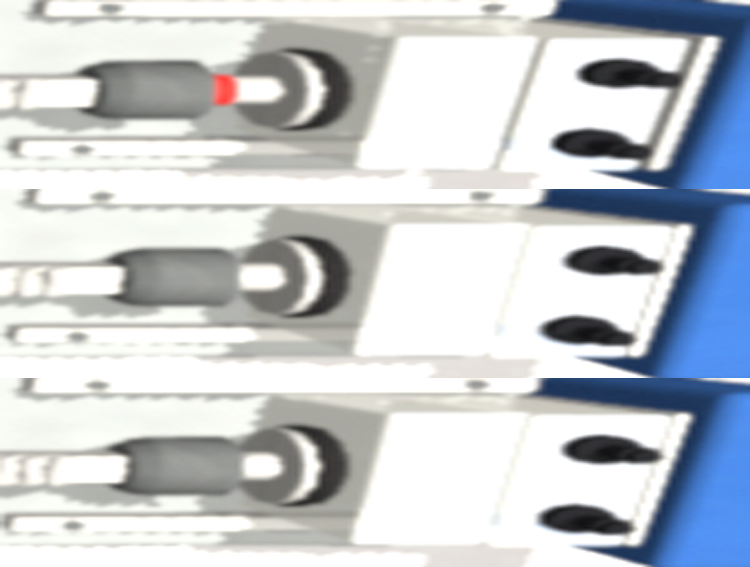

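The band was visible in the first strip and is hidden in both later ones, with the joint closed. The cup-to-pad distance shrank from 22.8 to 15.5 px, so the pad is pressed about 5.7 mm. I'll go a little deeper, to near mid-range.

Call:
move_arm(series=[[0, -1, 0, 0, 0], [0, -2, 0, 0, 0], [0, -3, 0, 0, 0], [0, -4, 0, 0, 0], [0, -4, 0, 0, 0], [0, -4, 0, 0, 0], [0, -4, 0, 0, 0], [0, -4, 0, 0, 0]])

```text
time: 13.6
tcp_pos: [487.4, 32.8, 141.6]
eef_rot: [[-0.923, 0.385, 0.004], [0.385, 0.923, 0.004], [-0.002, 0.005, -1.0]]
force: [1.7, 7.6, 5.0]
finger_gap: 0.0
```

```bash
cat > chk.py <<'E'
import cv2,numpy as np,sys
im=cv2.imread(f"pics/{sys.argv[1]}.png")[234:242,380:490,2].mean(0)
# walk left from the pad's dark rubber
x=np.arange(380,490); cr=lambda i,l:x[i]+(l-im[i])/(im[i+1]-im[i])
d=[i for i in range(60,109) if im[i]>=135>im[i+1] and im[i+1:i+5].min()<75][0]
c=[i for i in range(d-25,d) if im[i]<200<=im[i+1] and im[i-8:i].min()>140][0]
print("cup",cr(c,200),"pad",cr(d,135),"dist",cr(d,135)-cr(c,200),"press mm",(22.8-(cr(d,135)-cr(c,200)))/1.28)
E
python3 look.py w12; for i in w11 w12; do python3 chk.py $i; done
```

```text
13.6 [487.4  32.8 141.6] tool F [ 1.35  7.74 -5.01]
red [[275, 245, 27, 17, 336]]
blue [[508, 194, 63, 91, 2826], [211, 215, 134, 66, 2828], [298, 247, 47, 32, 954]]
dark [[459, 218, 9, 37, 117], [514, 223, 18, 12, 151], [193, 235, 66, 35, 1602], [509, 256, 17, 12, 142]]
pad face 337.9
lin cols cup 443.0794701986755 pad 458.78419811320754 dist 15.704727914532043 press mm 5.543181316771841
cup 449.734375 pad 463.95443645083935 dist 14.220061450839353 press mm 6.703076991531756
```

```bash
python3 look.py w13; python3 chk.py w13; python3 -c "
from cell import r; print(r.sign_off())"
```

```text
13.65 [487.4  32.8 141.7] tool F [ 2.4   6.9  -5.28]
red [[276, 245, 26, 17, 336]]
blue [[508, 194, 63, 91, 2827], [211, 215, 134, 66, 2830], [298, 247, 47, 32, 957]]
dark [[459, 218, 9, 37, 117], [514, 223, 18, 12, 151], [193, 235, 66, 35, 1602], [509, 256, 17, 12, 143]]
pad face 337.9
lin cols cup 449.73368146214096 pad 463.9543269230769 dist 14.220645460935941 press mm 6.702620733643796
the job is handed in; nothing more can be done
None
```

I handed the job in at about 13.7 s, with the arm still holding the trigger in. I pressed the nozzle and let it spring back, pumped the trigger four full strokes until the halves met, then pulled it part way and held it there.

- **Nozzle:** the first press landed about 14 mm off centre and only touched the edge. I lifted, shifted and pressed again, bottoming out at z = 110.0 mm with about 11 N. The joint was open by about 15 mm. I lifted clear before pumping but did not check in a picture that the nozzle had come back up.
- **Joint and pad:** in the wrist pictures taken during the last pull the joint was closed and the red band was out of sight. It was still hidden by colour mask in the final picture.
- **Pad travel:** the final picture gives about 6.7 mm and the trigger travel about 7.3 mm. The two disagree slightly, but both are inside 4.5 to 11.5 mm.
- **Holding force:** about 7 to 8 N on the trigger, steady in the last two readings.
- **Not measured:** the squareness of the halves and the glue bottle, flask and beaker positions were not measured at the end. No move was made towards them.

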